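Peel the top tray off a stuck stack and hold it over the light pad

TASK

The top tray of the nested stack sticks to the one below: take it by the upright fin and peel it off by lifting the fin's corner first while the opposite corner still rests on the stack. Then hold it up level and centred about 10 cm above the light pad, so it can be checked against the light, without it touching the pad, and finish while still holding it there. Leave the other things on the counter where they are.

Things in the scene. Friction and masses are not known exactly. Their poses are not given: they have to be found in the camera images.
- tray: Top tray of the nested stack, loose, 0.13 to 0.21 kg, light grey plastic. Origin: centre of its underside, x along its long side, z up. Tub 150 x 100 mm (x, y), 18 mm deep below a flat flange of 200 x 150 x 4 mm (underside at z = 18 mm). On the flange at the corner of -x, -y stands a grip fin. At the start the tub sits inside the tray below, the flange on its rim.
- fin (a point): Grip point in the upright fin, (-86, -61, 50) mm in tray axes; axes as the tray's. Fin: 10 mm thick, 30 long, 28 tall; top 14 mm above this point, flange top 14 mm below it. Its length runs along the tray's diagonal (1, 1, 0), so fingers close across (1, -1, 0). With the tool pointing down keep the TCP 7 to 12 mm above this point so that the fingertips clear the flange.
- fin_corner (a point): Corner of the tray's flange at the fin, on the flange's underside: (-100, -75, 18) mm in tray axes.
- far_corner (a point): Flange corner diagonally across from the fin, on the flange's underside: (100, 75, 18) mm in tray axes. Tilted up by the fin corner, the tray pivots on this corner; a tilt of 0.28 rad frees it.
- stack: The lower trays, 200 x 150 x 65 mm tall, fixed to the counter. Origin: centre of the underside, axes as the seated tray's. The top tray's flange rests on its rim at z = 65 mm (cavity 162 x 112 mm). Four hidden sprung nubs on its long inner sides grip the tub by friction (about 2 to 5 N each) until that part of the tub has risen about 14 mm.
- light_pad: Flat inspection light pad fixed on the counter, white panel in a grey frame, 170 x 200 x 12 mm, origin at the centre of its underside, z up.
- pad_center (a point): Centre of the light pad's upper surface, 12.5 mm above the counter.
- tape: roll of tape lying flat, 80 mm across, 24 mm tall, origin at centre of underside; bystander
- stamp: wooden hand stamp standing up, 36 mm across, 57 mm tall, origin at centre of underside; bystander
- glue: white glue jar, 56 mm across, 80 mm tall, origin at centre of underside; bystander
- mug: mug, 80 mm across, 90 mm tall, origin at centre of underside; bystander
- stapler: stapler 130 x 34 x 55 mm, origin at centre of underside; bystander
- dish: small plain open tray without a fin, 110 x 85 x 25 mm, origin at centre of underside; bystander

How it is judged (in metres and radians):
On the way, in this order (a step that is already met when the one before it is completed fails the run):
1. the fin corner has been lifted at least 22 mm off the stack's rim while the opposite corner is still within 8 mm of the rim (z of fin_corner in the frame of stack above 0.087 m and z of far_corner in the frame of stack below 0.073 m), for 0.1 s.
2. the tray is off the stack: its opposite corner is at least 30 mm above the rim (z of far_corner in the frame of stack above 0.095 m), for 0.1 s.
At the end, for the whole second after the job is handed in: The tray is held still in the gripper, right way up and level within 0.17 rad (10 degrees), its centre within 35 mm of the light pad's centre seen from above, its underside 60 to 150 mm above the pad, touching neither the pad nor the stack (horizontal distance between tray and pad_center below 0.035 m and z of tray in the frame of pad_center between 0.06 and 0.15 m and angle between tray's own z axis and vertical below 0.17 rad and linear speed of tray below 0.03 m/s and contact force between tray and the fingers above 2 N and contact force between tray and light_pad below 0.1 N and contact force between tray and stack below 0.1 N); the arm keeps its last pose, push and grip.
It fails at once if the tray touches the light pad (contact force between tray and light_pad above 0.3 N).
It fails at once if something else on the counter is shifted more than 30 mm (distance of any of tape, stamp, glue, mug, stapler, dish from where it was at the start of the episode above 0.03 m).
It also fails if it takes over 38 s, if anything falls off the work surface, if the arm or the gripper's body presses on something with over 40 N, if the wrist force passes 120 N, or if a joint passes its speed limit or range.

ROBOT

A 6-joint arm with a two-finger parallel gripper is mounted at the origin on the work surface. World frame = base frame: x ahead of the robot, y to its left, z up, the work surface at z = 0. Lengths are in mm, angles in rad, forces in N, time in s.
With the tool pointing down it reaches from about 275 to 1000 mm from the base axis. Payload 8.4 kg.
Tool frame: the origin (TCP) lies between the finger pads, 19 mm behind the fingertips; this is the grasp point; z points along the fingers, y is the line along which they close (so a half turn about z gives the same grasp; the last joint's range is limited). The gripper opens to 85 mm and grips with 20 to 120 N. Pads are 22 mm wide; open, the fingers measure 114 mm over their backs; the gripper's body (76 mm by 85 mm) begins 54 mm behind the grasp point. The pads swing forward as they close: fully open they stand 13 mm farther back than shut.
Start: joints at [1.303, 0.353, 1.633, -0, 1.155, -0.002], TCP at [164.174, 603.055, 249.981] pointing down, gripper open.
Joint ranges: [-2.63, 2.63], [-0.92, 2.1], [0.06, 2.66], [-1.3, 4.44], [0, 2.69], [-3.02, 3.02]. Speed limits (rad/s): [2.22, 2.22, 2.79, 3.14, 3.14, 3.14].

INTERFACE

Orientations are given as [roll, pitch, yaw] about the fixed x, y, z axes, in that order (R = Rz(yaw) Ry(pitch) Rx(roll)).
In Python, from rig import sensors, grab_frame, camera_params, order gives the robot as it stands. The module is installed in compiled form; this text tells all that it offers.
- The arm moves only by the tool move_arm, never from a script. Its argument "motion" is a list of rows, each a list of 7 numbers: the turn, a rotation vector about the tool's x, y, z in normalised numbers (1 is pi rad), then the shift along the tool's x, y, z in shares of 1 m (1.0 is 1 m), then the finger opening in m, from 0 to 0.0854. A call has 1 to 8 rows; each row is the pose to reach, as a shift and turn from the pose commanded when the call began, along the tool's axes at that moment; what a row does not reach only later rows make up. A row lasts 1/8 s, in which the tool goes at most 62.5 mm and 10.7 degrees, less where a joint would pass 70% of its speed; a pose out of reach is approached as far as the arm can. A shift or turn number past 1, either way, is cut back to 1. A call with a gripper value outside its range is refused whole. The fingers move at their own pace and stop on an object; "grip_force" is the grip in N (left out, the last holds). Time passes only in rows, so rows that repeat a pose let the fingers close. It gives the time, the measured TCP pose, the force, the opening and the grip force at its end, in the units of the state.
- sensors.sense(): the state, without advancing time (a new reading comes with each control period).
- grab_frame(name): name is "scene" or "top" or "wrist"; returns (picture, depth): 384x512x3 uint8, red, green, blue; 384x512 float32, mm along the optical axis (not along the pixel's ray), 0 where there is no reading.
- camera_params(name): a dict with "camera_matrix" (3x3 intrinsics, pixels), "world_from_camera" (4x4, takes a point from camera to world coordinates). Camera axes: x right, y down, z forward; pixel columns grow to the right and rows downward; lengths in mm; the calibration is good to about 2 mm. A picture is of the moment at which its call begins: read the wrist's pose just before it. camera_params takes no time and is no camera call; for the wrist camera it gives the pose at the moment of the call.
- order.sign_off(): hands the job in; it is judged then, once.
The state is a dict: "clock": time; "qpos": joint angles; "qvel": joint speeds; "joint_efforts": joint torques, N m; "eef_pos": TCP position; "tcp_rot": TCP orientation; "contact_force": force on the tool from outside, world axes, zero at the start; "wrist_torque": the same for the moment, N m; "opening": opening from 0.0 (shut) to 1.0 (fully open); "grasp_force": force on a finger pad.
Only numpy, scipy, OpenCV 4.12 (cv2) and the standard library are available. Lean on these libraries where they do the work, as an engineer would, in place of code of your own. Each camera call takes 0.05 s, during which the arm holds its last target. There are 200 camera calls.

## Working session

There is one attempt and no reset: what is moved stays moved. The work goes in short steps, Python scripts to look and compute and a tool call to move; the robot and the scene stay as the last step left them, time stands still between calls to the robot, and variables do not carry over. Pictures are saved under pics/ and viewed, at most 10 in all, crops included, and the job is handed in when it is done.

Besides the shell and the picture viewer there is one more tool, called after "Call:" as name(argument=value, ...), one argument or row to a line, values as JSON. move_arm: Moves the arm, as the interface text tells. Its arguments: {"type":"object","properties":{"motion":{"type":"array","items":{"type":"array","items":{"type":"number"}}},"grip_force":{"type":"number"}},"required":["motion"]}

```bash
mkdir -p pics; python3 - <<'E'
from rig import sensors, grab_frame, camera_params
import cv2, numpy as np
for n in("top","scene"):
    p,d=grab_frame(n); np.savez(f"{n}.npz",p=p,d=d,**camera_params(n)); cv2.imwrite(f"pics/{n}1.png",p[...,::-1])
    print(n,camera_params(n))
print(sensors.sense())
E
```

```text
top {'camera_matrix': array([[371.27242103,   0.        , 254.25613432],
       [  0.        , 371.27242103, 190.33970399],
       [  0.        ,   0.        ,   1.        ]]), 'world_from_camera': array([[-1.71262789e-02, -9.95116976e-01,  9.72054294e-02,
         3.97084288e+02],
       [-9.99386968e-01,  2.00062272e-02,  2.87304570e-02,
         1.56612172e+00],
       [-3.05348794e-02, -9.66537936e-02, -9.94849569e-01,
         1.10574189e+03],
       [ 0.00000000e+00,  0.00000000e+00,  0.00000000e+00,
         1.00000000e+00]])}
scene {'camera_matrix': array([[429.55874288,   0.        , 253.94585745],
       [  0.        , 429.55874288, 191.46940818],
       [  0.        ,   0.        ,   1.        ]]), 'world_from_camera': array([[ 3.17604518e-01,  6.30374410e-01, -7.08347001e-01,
         1.33292114e+03],
       [ 9.48064062e-01, -2.24795178e-01,  2.25037025e-01,
        -2.30629459e+02],
       [-1.73754084e-02, -7.43031111e-01, -6.69031288e-01,
         8.89854716e+02],
       [ 0.00000000e+00,  0.00000000e+00,  0.00000000e+00,
         1.00000000e+00]])}
{'clock': 0.1, 'qpos': array([ 1.30260995e+00,  3.53590064e-01,  1.63402435e+00, -1.03258851e-05,
        1.15520161e+00, -2.39427367e-03]), 'qvel': array([-3.28362875e-04, -1.37586987e-03,  7.79463267e-05,  2.06200251e-03,
        1.30439959e-03, -3.93837771e-04]), 'joint_efforts': array([ 1.78250360e-03, -6.06356263e+01, -3.42821395e+01,  5.39440646e-05,
        3.95593568e-03,  6.82258064e-05]), 'eef_pos': array([164.06857746, 602.68213303, 249.34491482]), 'tcp_rot': array([-3.14036927e+00,  6.51270422e-06,  2.87580473e+00]), 'contact_force': array([-0.38243799,  0.7476803 , -0.33047308]), 'wrist_torque': array([-0.02752743, -0.01778795,  0.02407367]), 'grasp_force': 0.0, 'opening': 1.0036421652444738}
```

View pics/top1.png

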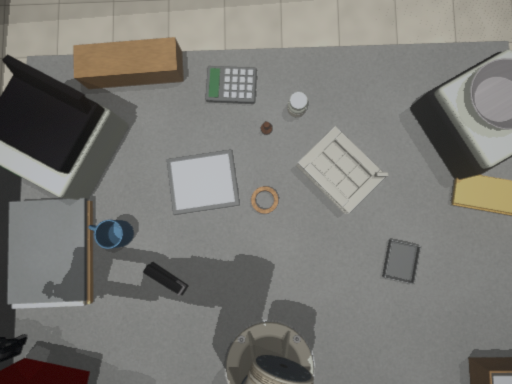

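View pics/scene1.png

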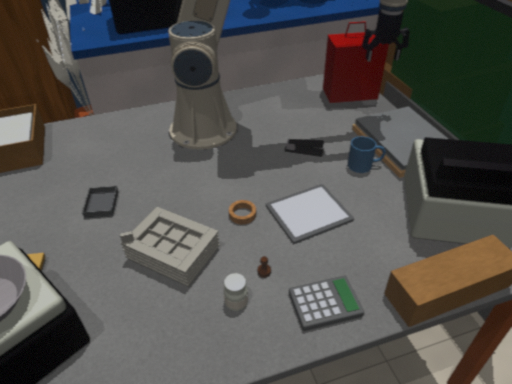

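The top view shows the stack centred near (341,171) with its fin at about (381,175), and the light pad near (203,182). In the scene view the fin is at (127,237). Next I measure them with masks and depth.

```bash
cat > h.py <<'E'
import numpy as np
def world(d,K,T):
    v,u=np.indices(d.shape); c=np.stack([(u-K[0,2])/K[0,0]*d,(v-K[1,2])/K[1,1]*d,d,np.ones_like(d)],-1)
    return (c@T.T)[...,:3]
def cast(u,v,K,T,z):
    r=T[:3,:3]@np.linalg.inv(K)@np.array([u,v,1.]); o=T[:3,3]; return o+r*(z-o[2])/r[2]
E
python3 - <<'E'
import numpy as np,cv2
from h import *
for n,box,pb in(("top",(285,115,400,225),(160,140,245,225)),("scene",(110,200,225,290),(260,180,360,245))):
    f=np.load(n+".npz"); d=f['d'].astype(float);K=f['camera_matrix'];T=f['world_from_camera'];W=world(d,K,T);p=f['p'].astype(int)
    def rect(m,b,z,name):
        mm=np.zeros(d.shape,np.uint8); x0,y0,x1,y1=b; mm[y0:y1,x0:x1]=m[y0:y1,x0:x1]
        c=max(cv2.findContours(mm,0,1)[0],key=cv2.contourArea).reshape(-1,2)
        P=np.array([cast(u,v,K,T,z)[:2] for u,v in c],np.float32)
        r=cv2.minAreaRect(P); print(n,name,mm.sum(),r,cv2.boxPoints(r).round(0).tolist())
    Z=W[...,2]
    rect((Z>58)&(Z<78)&(d>0),box,69,"flange")
    x0,y0,x1,y1=box; s=np.zeros(d.shape,bool); s[y0:y1,x0:x1]=1
    q=W[s&(Z>85)&(Z<125)]; print("fin pts",len(q),q.mean(0),q.min(0),q.max(0))
    g=p.sum(2); rect((g>480),pb,12.5,"panel")
    rect((Z>7)&(Z<18),pb,12.5,"pad")
    x0,y0,x1,y1=pb; print(Z[y0+40,x0+40], np.median(Z[s&(Z>60)&(Z<76)]))
E
```

```text
top flange 2251 ((554.364013671875, -213.73953247070312), (198.77581787109375, 151.13601684570312), 43.418453216552734) [[430.0, -227.0], [534.0, -337.0], [678.0, -200.0], [575.0, -91.0]]
fin pts 57 [ 533.61521821 -316.16406293   94.9772932 ] [ 528.49614841 -331.2697807    86.35475965] [ 539.52136639 -302.15083966  100.90425765]
top panel 2816 ((534.2882690429688, 188.4422607421875), (144.78579711914062, 174.96917724609375), 7.377112865447998) [[451.0, 266.0], [474.0, 92.0], [617.0, 111.0], [595.0, 284.0]]
top pad 3727 ((533.3724975585938, 186.9954833984375), (169.6029510498047, 199.47174072265625), 7.122163772583008) [[437.0, 275.0], [462.0, 78.0], [630.0, 99.0], [605.0, 296.0]]
13.917607723023593 68.86710349409623
scene flange 2350 ((557.6893920898438, -214.4022674560547), (201.38723754882812, 153.8379669189453), 43.344207763671875) [[432.0, -228.0], [537.0, -339.0], [684.0, -201.0], [578.0, -89.0]]
fin pts 76 [ 535.16107239 -317.6463891    93.27282697] [ 525.82504724 -333.17611607   85.09975649] [ 540.7879963  -303.34303679   98.4037981 ]
scene panel 2045 ((533.4576416015625, 188.17144775390625), (142.5864715576172, 171.79566955566406), 7.078571319580078) [[452.0, 265.0], [473.0, 94.0], [615.0, 112.0], [594.0, 282.0]]
scene pad 2869 ((537.247314453125, 185.51431274414062), (173.30941772460938, 200.86904907226562), 7.394165515899658) [[438.0, 274.0], [464.0, 75.0], [636.0, 97.0], [610.0, 296.0]]
12.23583786330778 67.94867921551861
```

```bash
cat >> h.py <<'E'
from scipy.spatial.transform import Rotation as R
def delta(p,Rt,s=None):
    from rig import sensors
    s=s or sensors.sense(); R0=R.from_euler('xyz',s['tcp_rot'])
    return (R0.inv()*Rt).as_rotvec().round(4),(R0.inv().apply(np.array(p)-s['eef_pos'])/1000).round(4)
E
python3 - <<'E'
from h import *
print(delta([535,-318,200],R.from_euler('xyz',[np.pi,0,1.543])))
E
```

```text
(array([-1.0000e-03,  8.0000e-04,  1.3328e+00]), array([-0.5997, -0.7909,  0.0503]))
```

The rows are not in the units I measure in: turns go in shares of pi rad. I convert before sending: 0.66 rad / 3.1416 = 0.2101.

Call:
move_arm(
  motion=[
    [0,0,0.0255,-0.035,-0.05,0,0.085],
    [0,0,0.0509,-0.07,-0.1,0,0.085],
    [0,0,0.0796,-0.107,-0.15,0,0.085],
    [0,0,0.1082,-0.145,-0.2,0.005,0.085],
    [0,0,0.1337,-0.182,-0.25,0.01,0.085],
    [0,0,0.1592,-0.22,-0.3,0.015,0.085],
    [0,0,0.1846,-0.258,-0.348,0.02,0.085],
    [0,0,0.2101,-0.296,-0.396,0.025,0.085],
  ],
)

```text
clock: 1.1
eef_pos: [346.1, 141.4, 225.0]
tcp_rot: [3.141, 0.0, 2.214]
contact_force: [1.7, 1.4, 0.6]
opening: 0.996
grasp_force: 0.0
```

```bash
python3 - <<'E'
from h import *
print(delta([535,-318,200],R.from_euler('xyz',[np.pi,0,1.543])))
E
```

```text
(array([ 0.0009, -0.    ,  0.6706]), array([-0.4809, -0.1242,  0.025 ]))
```

Converted, 0.67 rad / 3.1416 = 0.2133.

Call:
move_arm(
  motion=[
    [0,0,0.0286,-0.055,-0.014,0.003,0.085],
    [0,0,0.0573,-0.112,-0.029,0.006,0.085],
    [0,0,0.0859,-0.17,-0.044,0.009,0.085],
    [0,0,0.1146,-0.228,-0.059,0.012,0.085],
    [0,0,0.1432,-0.287,-0.074,0.015,0.085],
    [0,0,0.1719,-0.346,-0.09,0.018,0.085],
    [0,0,0.1974,-0.405,-0.105,0.021,0.085],
    [0,0,0.2133,-0.455,-0.118,0.025,0.085],
  ],
)

```text
clock: 2.1
eef_pos: [525.4, -293.6, 199.6]
tcp_rot: [-3.142, -0.0, 1.543]
contact_force: [-0.0, 0.3, -0.6]
opening: 0.997
grasp_force: 0.0
```

```bash
python3 - <<'E'
from h import *
from rig import *
import cv2
cp=camera_params("wrist"); p,d=grab_frame("wrist"); K,T=cp['camera_matrix'],cp['world_from_camera']
np.savez("w1.npz",p=p,d=d,**cp); cv2.imwrite("pics/w1.png",p[...,::-1])
W=world(d.astype(float),K,T);Z=W[...,2]
m=(W[...,0]>500)&(W[...,0]<570)&(W[...,1]>-350)&(W[...,1]<-285)&(d>0)
print(np.histogram(Z[m],np.arange(55,125,4)))
q=W[m&(Z>92)&(Z<120)]; print(len(q),np.median(q,0),q.min(0),q.max(0))
if len(q): print(cv2.minAreaRect(q[:,:2].astype(np.float32)))
print(sensors.sense()['eef_pos'],delta([535,-318,200],R.from_euler('xyz',[np.pi,0,1.543])))
E
```

```text
(array([  37,   40,   48, 2778,  104,   20,   22,   21,   21,   25,  511,
         13,    0,    0,    0,    0,    0]), array([ 55,  59,  63,  67,  71,  75,  79,  83,  87,  91,  95,  99, 103,
       107, 111, 115, 119, 123]))
543 [ 535.62750001 -316.33187045   97.67014984] [ 530.57538925 -332.79657088   92.062058  ] [ 540.9029168  -302.49525704   99.41346707]
((535.7654418945312, -317.574462890625), (30.33344841003418, 9.749154090881348), 88.73253631591797)
[ 527.64390112 -298.53469497  199.31527797] (array([ 0.0024,  0.0034, -0.0028]), array([-0.0192,  0.008 , -0.0006]))
```

View pics/w1.png

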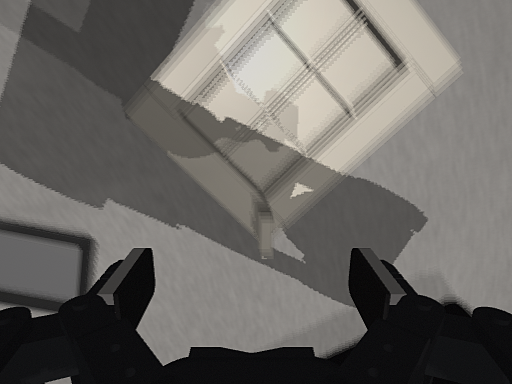

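The fin shows near (265,230) between the open fingers. By depth its top is at z≈97.5, over flange at 69, and its centre is at (535.6,-317.3). So the stated fin point height does not match: the top is only 28 mm above the flange, and I aim the TCP at z≈92.

Call:
move_arm(
  motion=[
    [0,0,0,-0.01,0.004,0,0.085],
    [0,0,0,-0.01,0.004,0,0.085],
    [0,0,0,-0.01,0.004,0,0.085],
  ],
)

```text
clock: 2.52
eef_pos: [528.4, -300.3, 200.0]
tcp_rot: [-3.141, -0.0, 1.547]
contact_force: [0.5, 0.2, 0.7]
opening: 0.993
grasp_force: 0.0
```

```bash
python3 - <<'E'
from h import *
print(delta([535.6,-317.3,92],R.from_euler('xyz',[np.pi,0,1.545])))
E
```

```text
(array([-0.0004, -0.0004,  0.0018]), array([-0.0168,  0.0076,  0.108 ]))
```

Call:
move_arm(
  motion=[
    [0,0,0,-0.0165,0.0075,0.01,0.085],
    [0,0,0,-0.0165,0.0075,0.03,0.085],
    [0,0,0,-0.0165,0.0075,0.05,0.085],
    [0,0,0,-0.0165,0.0075,0.07,0.085],
    [0,0,0,-0.0165,0.0075,0.088,0.085],
    [0,0,0,-0.0165,0.0075,0.1,0.085],
    [0,0,0,-0.0165,0.0075,0.108,0.085],
    [0,0,0,-0.0165,0.0075,0.108,0.085],
  ],
)

```text
clock: 3.52
eef_pos: [535.7, -318.0, 91.6]
tcp_rot: [-3.141, -0.0, 1.546]
contact_force: [0.3, -0.3, -0.2]
opening: 0.998
grasp_force: 0.0
```

Call:
move_arm(
  motion=[
    [0,0,0,0,0,0,0.05],
    [0,0,0,0,0,0,0.03],
    [0,0,0,0,0,0,0.02],
    [0,0,0,0,0,0,0.015],
  ],
  grip_force=30,
)

```text
clock: 4.03
eef_pos: [535.9, -318.2, 92.2]
tcp_rot: [3.141, 0.0, 1.546]
contact_force: [-0.3, -0.0, -0.2]
opening: 0.175
grasp_force: 0.0
```

Call:
move_arm(
  motion=[
    [0,0,0,0,0,0,0],
    [0,0,0,0,0,0,0],
    [0,0,0,0,0,0,0],
    [0,0,0,0,0,0,0],
    [0,0,0,0,0,0,0],
    [0,0,0,0,0,0,0],
  ],
  grip_force=110,
)

```text
clock: 4.78
eef_pos: [535.6, -318.2, 92.4]
tcp_rot: [-3.141, 0.0, 1.546]
contact_force: [-2.5, -0.2, 5.3]
opening: 0.087
grasp_force: 107.8
```

```bash
python3 - <<'E'
from h import *
from rig import sensors
s=sensors.sense(); p0=s['eef_pos']; R0=R.from_euler('xyz',s['tcp_rot']); print(p0,s['opening'],s['contact_force'],s['wrist_torque'],s['grasp_force'])
a=np.radians(43.4); Rz=R.from_euler('z',a)
far=np.array([535.6,-317.3,65])+Rz.apply([186,136,0]); print('far',far)
D=Rz.apply([.8,.6,0]); om=np.array([-D[1],D[0],0])
for t in np.linspace(.04,.32,8):
    Q=R.from_rotvec(om*t); p=far+Q.apply(p0-far)
    print(t.round(3),delta(p,Q*R0,s))
E
```

```text
[ 535.61931768 -318.24253077   92.4299899 ] 0.08665870913450707 [-2.48840812 -0.21684122  5.32755959] [-0.03861705  0.43768609  0.33267393] 107.78098940849304
far [577.29898733 -90.68756774  65.        ]
0.04 (array([ 0.0058, -0.0396,  0.    ]), array([ 0.0013,  0.0002, -0.0092]))
0.08 (array([ 0.0116, -0.0792,  0.    ]), array([ 0.0029,  0.0004, -0.0184]))
0.12 (array([ 0.0174, -0.1187,  0.    ]), array([ 0.0049,  0.0007, -0.0275]))
0.16 (array([ 2.320e-02, -1.583e-01,  1.000e-04]), array([ 0.0072,  0.001 , -0.0365]))
0.2 (array([ 2.900e-02, -1.979e-01,  1.000e-04]), array([ 0.0099,  0.0014, -0.0454]))
0.24 (array([ 3.480e-02, -2.375e-01,  1.000e-04]), array([ 0.013 ,  0.0019, -0.0542]))
0.28 (array([ 4.06e-02, -2.77e-01,  1.00e-04]), array([ 0.0164,  0.0024, -0.0629]))
0.32 (array([ 4.640e-02, -3.166e-01,  1.000e-04]), array([ 0.0201,  0.0029, -0.0714]))
```

Converted, -0.1187 rad / 3.1416 = -0.0378.

Call:
move_arm(
  motion=[
    [0.001,-0.0064,0,0.0006,0.0001,-0.0046,0],
    [0.0018,-0.0126,0,0.0013,0.0002,-0.0092,0],
    [0.0028,-0.0189,0,0.0021,0.0003,-0.0138,0],
    [0.0037,-0.0252,0,0.0029,0.0004,-0.0184,0],
    [0.0046,-0.0315,0,0.0039,0.0005,-0.023,0],
    [0.0055,-0.0378,0,0.0049,0.0007,-0.0275,0],
    [0.0065,-0.0441,0,0.006,0.0008,-0.032,0],
    [0.0065,-0.0441,0,0.006,0.0008,-0.032,0],
  ],
)

```text
clock: 5.78
eef_pos: [537.2, -311.9, 124.5]
tcp_rot: [-3.122, 0.139, 1.548]
contact_force: [-0.5, -0.4, -1.7]
opening: 0.088
grasp_force: 108.0
```

```bash
cat > look.py <<'E'
from h import *
from rig import *
import cv2,sys
n=sys.argv[1]
for c,b in(("top",(270,100,410,240)),("scene",(90,180,240,300))):
    cp=camera_params(c); p,d=grab_frame(c); np.savez(f"{c}_{n}.npz",p=p,d=d,**cp)
    cv2.imwrite(f"pics/{c}_{n}.png",p[...,::-1])
cv2.imwrite(f"pics/crop_{n}.png",cv2.resize(p[160:310,60:260,::-1],None,fx=3,fy=3))
s=sensors.sense(); print(s['eef_pos'],s['tcp_rot'],s['contact_force'],s['wrist_torque'],s['opening'],s['clock'])
E
python3 look.py a
```

```text
[ 536.86537069 -312.03509155  124.02518881] [-3.12131372  0.13841854  1.5474131 ] [-0.49194111 -0.35028289 -1.0905217 ] [-0.05673376 -0.04292036 -0.06975291] 0.09021437838163349 5.875
```

View pics/crop_a.png

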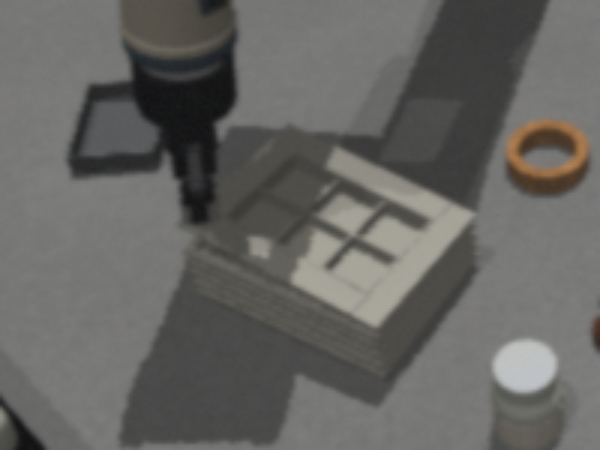

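The crop shows the gripper near (195,215) over the fin corner, but whether the flange has risen is unclear. I'll check with depth.

```bash
cat > plane.py <<'E'
from h import *
import sys
n=sys.argv[1]; a=np.radians(43.4); Rz=R.from_euler('z',a)
o=np.array([535.6,-317.3,0])-Rz.apply([-86,-61,0])
for c in("top","scene"):
    f=np.load(f"{c}_{n}.npz"); W=world(f['d'].astype(float),f['camera_matrix'],f['world_from_camera'])
    L=Rz.inv().apply((W-o).reshape(-1,3)).reshape(W.shape); x,y,z=L[...,0],L[...,1],L[...,2]
    for nm,X,Y in(("fin-side y-",(-60,-20),(-72,-60)),("x-",(-97,-85),(-20,20)),("x- y+",(-95,-80),(55,70)),("x+",(85,95),(-20,20)),("far",(80,95),(55,70)),("y+",(-20,20),(60,70)),("y-",(20,60),(-70,-60))):
        m=(x>X[0])&(x<X[1])&(y>Y[0])&(y<Y[1])&(f['d']>0)&(z<135)
        print(c,nm,m.sum(),np.percentile(z[m],[25,50,75]).round(1) if m.any() else '')
E
python3 plane.py a
```

```text
top fin-side y- 29 [93.2 95.  96. ]
top x- 5 [94.2 94.9 95.5]
top x- y+ 33 [89.7 91.3 92.4]
top x+ 50 [74.1 76.6 77.7]
top far 24 [69.6 71.1 72.4]
top y+ 48 [79.5 81.2 82.1]
top y- 54 [86.7 87.9 89.7]
scene fin-side y- 208 [27.8 63.2 93.8]
scene x- 50 [94.7 96.  97. ]
scene x- y+ 22 [89.2 90.7 91.4]
scene x+ 124 [14.4 51.4 74.7]
scene far 49 [28.3 68.  70.2]
scene y+ 35 [78.2 79.8 81.3]
scene y- 131 [46.9 64.9 86. ]
```

```bash
python3 - <<'E'
from rig import *
import cv2
p,d=grab_frame("wrist"); cv2.imwrite("pics/w2.png",p[...,::-1])
E
```

```text
(no output)
```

View pics/w2.png

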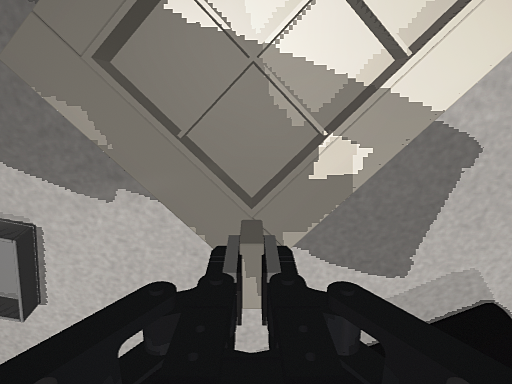

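The tray is peeling as intended. The wrist view shows the fin held at (252,265), and depth gives the fin side about 27 mm up with the far corner on the rim. I'll continue the peel to 0.32 rad.

```bash
python3 - <<'E'
from h import *
p0=np.array([535.62,-318.24,92.43]); R0=R.from_euler('xyz',[np.pi,0,1.546])
far=np.array([577.3,-90.7,65]); D=R.from_euler('z',np.radians(43.4)).apply([.8,.6,0]); om=np.array([-D[1],D[0],0])
f=lambda t:(far+R.from_rotvec(om*t).apply(p0-far),R.from_rotvec(om*t)*R0)
p,r=f(.14); s=dict(eef_pos=p,tcp_rot=r.as_euler('xyz'))
for t in(.18,.22,.26,.3,.32):print(t,delta(*f(t),s))
p2,r2=f(.32)
print('up60',delta(p2+[0,0,60],r2,s))
print(p,p2)
E
```

```text
0.18 (array([ 0.0058, -0.0396, -0.    ]), array([ 0.0013,  0.0002, -0.0092]))
0.22 (array([ 0.0116, -0.0792, -0.    ]), array([ 0.0029,  0.0004, -0.0184]))
0.26 (array([ 0.0173, -0.1187, -0.    ]), array([ 0.0049,  0.0007, -0.0275]))
0.3 (array([ 0.0231, -0.1583, -0.    ]), array([ 0.0072,  0.0011, -0.0365]))
0.32 (array([ 0.026 , -0.1781, -0.    ]), array([ 0.0086,  0.0012, -0.041 ]))
up60 (array([ 0.026 , -0.1781, -0.    ]), array([ 0.0003,  0.    , -0.1004]))
[ 536.64939186 -312.23680204  124.43948433] [ 539.06284084 -298.16207246  163.8002381 ]
```

Converted, -0.1583 rad / 3.1416 = -0.0504.

Call:
move_arm(
  motion=[
    [0.001,-0.0064,0,0.0006,0.0001,-0.0046,0],
    [0.0018,-0.0126,0,0.0013,0.0002,-0.0092,0],
    [0.0028,-0.0189,0,0.0021,0.0003,-0.0138,0],
    [0.0037,-0.0252,0,0.0029,0.0004,-0.0184,0],
    [0.0046,-0.0315,0,0.0039,0.0005,-0.023,0],
    [0.0055,-0.0378,0,0.0049,0.0007,-0.0275,0],
    [0.0074,-0.0504,0,0.0072,0.0011,-0.0365,0],
    [0.0083,-0.0567,0,0.0086,0.0012,-0.041,0],
  ],
)

```text
clock: 6.92
eef_pos: [539.4, -297.6, 163.9]
tcp_rot: [-3.094, 0.318, 1.554]
contact_force: [-0.5, 0.0, -0.2]
opening: 0.09
grasp_force: 108.1
```

```bash
python3 - <<'E'
from h import *
from rig import sensors
s=sensors.sense();print(s['eef_pos'],s['contact_force'],delta(s['eef_pos']+[0,0,90],R.from_euler('xyz',s['tcp_rot'])))
E
python3 look.py b; python3 plane.py b | grep -v scene
```

```text
[ 539.43647608 -297.63912723  163.85666351] [-0.4829596   0.01268723 -0.17887532] (array([0., 0., 0.]), array([-0.0281, -0.0041, -0.0854]))
[ 539.50647914 -297.48569233  163.72953854] [-3.09404143  0.31689853  1.5543248 ] [-0.07505324  0.46034337 -1.80330225] [ 0.05145994 -0.05550601 -0.02201306] 0.09374144497191647 7.025
top fin-side y- 0 
top x- 0 
top x- y+ 0 
top x+ 53 [84.1 87.2 89. ]
top far 29 [73.3 74.9 76. ]
top y+ 24 [92.7 93.9 96.5]
top y- 0
```

Call:
move_arm(
  motion=[
    [0,0,0,-0.002,-0.0003,-0.006,0],
    [0,0,0,-0.006,-0.0009,-0.018,0],
    [0,0,0,-0.011,-0.0016,-0.033,0],
    [0,0,0,-0.016,-0.0023,-0.049,0],
    [0,0,0,-0.021,-0.003,-0.064,0],
    [0,0,0,-0.025,-0.0037,-0.076,0],
    [0,0,0,-0.028,-0.0041,-0.085,0],
    [0,0,0,-0.028,-0.0041,-0.085,0],
  ],
)

```text
clock: 8.02
eef_pos: [539.4, -298.2, 253.7]
tcp_rot: [-3.095, 0.317, 1.553]
contact_force: [-0.6, -0.0, -1.2]
opening: 0.092
grasp_force: 108.1
```

```bash
cat > fit.py <<'E'
# tray pose relative to the TCP: plane of the light flange points below the tool, and its rectangle
from h import *
from rig import *
import cv2,sys
def fit(c):
    cp=camera_params(c); p,d=grab_frame(c); s=sensors.sense(); e=s['eef_pos']
    W=world(d.astype(float),cp['camera_matrix'],cp['world_from_camera']); g=p.astype(int)
    m=(d>0)&(np.linalg.norm(W[...,:2]-e[:2],axis=-1)<270)&(W[...,2]>float(sys.argv[1]))&(W[...,2]<e[2]+5)&(g.min(2)>50)
    P=W[m]; best=0;rng=np.random.default_rng(0)
    for _ in range(400):
        q=P[rng.choice(len(P),3,False)]; n=np.cross(q[1]-q[0],q[2]-q[0]); n/=np.linalg.norm(n)+1e-9
        if abs(n[2])<.7: continue
        k=np.abs((P-q[0])@n)<2.5
        if k.sum()>best: best=k.sum(); K=k
    Q=P[K]; ctr=Q.mean(0); n=np.linalg.svd(Q-ctr,full_matrices=False)[2][2]; n*=np.sign(n[2])
    r=cv2.minAreaRect(Q[:,:2].astype(np.float32))
    print(c,len(P),best,'normal',n.round(3),'tilt',np.arccos(n[2]).round(3),'ctr',ctr.round(0),'rect',np.round(r[0]),np.round(r[1]),round(r[2],1))
    print(' boxpts',cv2.boxPoints(r).round(0).tolist()); return p
s=sensors.sense(); print(s['eef_pos'],s['tcp_rot'],'toolz',R.from_euler('xyz',s['tcp_rot']).apply([0,0,-1]).round(3),s['contact_force'],s['opening'],s['clock'])
for c in("top","scene","wrist"):
    p=fit(c); cv2.imwrite(f"pics/{c}_{sys.argv[2]}.png",p[...,::-1])
E
python3 fit.py 120 c
```

```text
[ 539.44711664 -298.23326487  253.72595956] [-3.09486702  0.31676263  1.55306053] toolz [0.052 0.31  0.949] [-0.57474804 -0.04005773 -1.17147605] 0.09188164914189906 8.025
top 4152 1139 normal [-0.015 -0.004  1.   ] tilt 0.016 ctr [ 624. -409.  170.] rect [ 636. -336.] [201. 461.] 0.7
 boxpts [[533.0, -107.0], [539.0, -568.0], [740.0, -565.0], [734.0, -105.0]]
scene 5230 1781 normal [0.056 0.314 0.948] tilt 0.324 ctr [ 566. -206.  195.] rect [ 557. -208.] [198. 151.] 42.9
 boxpts [[433.0, -220.0], [536.0, -330.0], [681.0, -196.0], [578.0, -85.0]]
wrist 88104 40985 normal [0.054 0.311 0.949] tilt 0.321 ctr [ 539. -248.  212.] rect [ 541. -255.] [103. 212.] 88.1
 boxpts [[434.0, -303.0], [646.0, -310.0], [649.0, -207.0], [437.0, -200.0]]
```

```bash
python3 - <<'E'
from h import *
T=R.from_euler('xyz',[np.pi,0,1.546]); D=delta
for p in([535,-220,254],[513.7,0,245],[513.7,83,230]): print(p,D(p,T))
E
```

```text
[535, -220, 254] (array([-4.730e-02,  3.161e-01, -1.000e-04]), array([ 0.0735, -0.0064, -0.0255]))
[513.7, 0, 245] (array([-4.730e-02,  3.161e-01, -1.000e-04]), array([ 0.2851, -0.0343, -0.0839]))
[513.7, 83, 230] (array([-4.730e-02,  3.161e-01, -1.000e-04]), array([ 0.3686, -0.0363, -0.0954]))
```

Converted, 0.316 rad / 3.1416 = 0.1006.

Call:
move_arm(
  motion=[
    [-0.0019,0.0127,0,0.015,-0.002,-0.005,0],
    [-0.0038,0.0255,0,0.042,-0.004,-0.014,0],
    [-0.0057,0.0382,0,0.0735,-0.0064,-0.0255,0],
    [-0.0076,0.0509,0,0.11,-0.011,-0.036,0],
    [-0.0095,0.0637,0,0.15,-0.017,-0.047,0],
    [-0.0115,0.0764,0,0.192,-0.022,-0.058,0],
    [-0.0134,0.0891,0,0.237,-0.028,-0.071,0],
    [-0.015,0.1006,0,0.28,-0.0335,-0.083,0],
  ],
)

```text
clock: 9.18
eef_pos: [514.2, -3.9, 245.6]
tcp_rot: [-3.141, -0.001, 1.546]
contact_force: [0.8, -0.3, -1.4]
opening: 0.092
grasp_force: 108.0
```

```bash
python3 - <<'E'
from h import *
from rig import sensors
print(sensors.sense()['eef_pos'],delta([513.7,83,180],R.from_euler('xyz',[np.pi,0,1.546])))
E
```

```text
[514.15279279  -3.92163525 245.58346418] (array([-0.0002, -0.0006, -0.0003]), array([ 0.0868, -0.0026,  0.0656]))
```

Call:
move_arm(
  motion=[
    [0,0,0,0.02,0,0.005,0],
    [0,0,0,0.045,-0.001,0.015,0],
    [0,0,0,0.067,-0.002,0.03,0],
    [0,0,0,0.08,-0.0025,0.046,0],
    [0,0,0,0.087,-0.0025,0.058,0],
    [0,0,0,0.087,-0.0025,0.066,0],
    [0,0,0,0.087,-0.0025,0.066,0],
  ],
)

```text
clock: 10.05
eef_pos: [514.1, 81.2, 179.5]
tcp_rot: [-3.141, 0.001, 1.546]
contact_force: [-0.9, -0.6, -1.5]
opening: 0.089
grasp_force: 108.0
```

```bash
python3 fit.py 115 d; python3 - <<'E'
from h import *
print(delta([513.7,83,158],R.from_euler('xyz',[np.pi,0,1.546])))
E
```

```text
[514.14190801  81.15996741 179.48409073] [-3.14107929e+00  9.23256198e-04  1.54554688e+00] toolz [0.001 0.001 1.   ] [-0.88921396 -0.62259056 -1.47408664] 0.08929475780345154 10.05
top 1260 752 normal [0.005 0.001 1.   ] tilt 0.006 ctr [513. 211. 155.] rect [534. 185.] [200. 148.] 43.4
 boxpts [[410.0, 170.0], [512.0, 62.0], [657.0, 199.0], [555.0, 307.0]]
scene 2629 1282 normal [-0.     0.006  1.   ] tilt 0.006 ctr [547. 191. 155.] rect [534. 184.] [200. 156.] 44.0
 boxpts [[408.0, 171.0], [516.0, 59.0], [660.0, 198.0], [552.0, 310.0]]
wrist 82060 40676 normal [-0.     0.003  1.   ] tilt 0.003 ctr [517. 142. 158.] rect [520. 135.] [108. 213.] 88.6
 boxpts [[412.0, 84.0], [625.0, 78.0], [628.0, 186.0], [415.0, 191.0]]
(array([ 0.0014,  0.0005, -0.0007]), array([ 0.0017, -0.0012,  0.0225]))
```

View pics/scene_d.png

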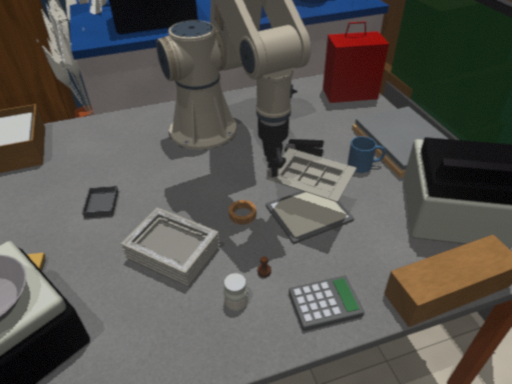

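The scene view shows the tray at (315,172) held level over the pad at (310,210), clear of the stack. Its centre measures (534,185) with tilt 0.006 rad. Next I lower it to 100 mm and let it settle.

Call:
move_arm(
  motion=[
    [0,0,0,0.001,0,0.006,0],
    [0,0,0,0.002,0,0.014,0],
    [0,0,0,0.002,0,0.02,0],
    [0,0,0,0.002,0,0.022,0],
    [0,0,0,0.002,0,0.022,0],
    [0,0,0,0.002,0,0.022,0],
    [0,0,0,0.002,0,0.022,0],
    [0,0,0,0.002,0,0.022,0],
  ],
)

```text
clock: 11.2
eef_pos: [514.6, 83.7, 158.3]
tcp_rot: [3.141, 0.0, 1.546]
contact_force: [-0.1, -0.0, -0.4]
opening: 0.09
grasp_force: 108.1
```

```bash
python3 fit.py 100 e && python3 -c "
from rig import sensors,order
s=sensors.sense();print(s['eef_pos'],s['qvel'].round(3),s['grasp_force']);print(order.sign_off())"
```

```text
[514.58460536  83.72603115 158.25318144] [3.14066568e+00 4.38051886e-04 1.54586051e+00] toolz [-0.001  0.     1.   ] [-0.08938021 -0.03781788 -0.43424525] 0.09035433390523534 11.2
top 1210 724 normal [-0.005  0.008  1.   ] tilt 0.009 ctr [518. 215. 134.] rect [534. 187.] [200. 149.] 43.5
 boxpts [[411.0, 172.0], [513.0, 64.0], [658.0, 202.0], [556.0, 310.0]]
scene 2605 1260 normal [-0.     0.006  1.   ] tilt 0.006 ctr [548. 195. 134.] rect [535. 186.] [201. 155.] 43.5
 boxpts [[409.0, 173.0], [515.0, 61.0], [661.0, 199.0], [554.0, 311.0]]
wrist 81877 40655 normal [-0.     0.003  1.   ] tilt 0.003 ctr [517. 144. 135.] rect [519. 137.] [108. 212.] 88.5
 boxpts [[412.0, 86.0], [624.0, 80.0], [626.0, 188.0], [414.0, 194.0]]
[514.52039818  83.70476712 158.16152683] [-0.     0.001  0.001  0.    -0.    -0.   ] 108.05118441581726
the job is handed in; nothing more can be done
None
```

I peeled the tray off fin corner first and handed the job in at about 11 s, with it held level (within 0.01 rad) about 100 mm above the pad and within about 2 mm of its centre; no verdict came back.

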